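Size the gap beside the tube carrier and fit the spacer

ROBOT

A 7-joint arm with a two-finger parallel gripper is mounted at the origin on the work surface. World frame = base frame: x ahead of the robot, y to its left, z up, the work surface at z = 0. Lengths are in m, angles in rad, forces in N, time in s.
With the tool pointing down it reaches from about 0.425 to 0.875 m from the base axis. Payload 4.7 kg.
Tool frame: the origin (TCP) lies between the finger pads; the fingertips stand 14 mm ahead of it and the grasp point (between the pads) lies 5 mm behind it; z points along the fingers, y is the line along which they close (so a half turn about z gives the same grasp; the last joint's range is limited). The gripper opens to 87 mm and grips with 3 to 60 N. Pads are 19 mm wide; open, the fingers measure 117 mm over their backs; the gripper's body (75 mm by 190 mm) begins 51 mm behind the grasp point.
Start: joints at [1.191, 0.321, -0.07, 1.45, 0.023, 1.371, -0.057], TCP at [0.249, -0.6, 0.205] pointing down, gripper open.
Joint ranges: [-2.86, 2.86], [-0.3, 2.09], [-1.38, 1.24], [0.06, 2.45], [-1.56, 4.7], [0.09, 2.05], [-2.69, 2.69]. Speed limits (rad/s): [2.57, 2.57, 3.14, 3.14, 3.14, 3.14, 3.14].

INTERFACE

Orientations are given as a rotation vector (axis times angle).
In Python, from bench import ctrl gives the robot as it stands.
- The arm moves only by the shell command python3 -m inch 'ROWS' [OPENING] [FORCE]. ROWS is JSON, a list of rows, each a list of 6 numbers: the shift along the world's x, y, z in mm, then the turn, a rotation vector about the world's x, y, z in degrees. In form: [[tx, ty, tz, rx, ry, rz], ...]. A call has 1 to 20 rows; each row is the pose to reach, as a shift and turn from the pose commanded when the call began; what a row does not reach only later rows make up. A row lasts 1/8 s, in which the tool goes at most 62.5 mm and 10.7 degrees, less where a joint would pass 70% of its speed; a pose out of reach is approached as far as the arm can. A call with a gripper value outside its range is refused whole. OPENING is the finger opening in mm, from 0 to 87, set as the call begins (- or left out, the last holds). The fingers move at their own pace and stop on an object; FORCE is the grip in N (left out, the last holds). Time passes only in rows, so rows that repeat a pose let the fingers close. It gives the time, the measured TCP pose, the force, the opening and the grip force at its end, in the units of the state.
- ctrl.get_state(): the state, without advancing time (a new reading comes with each control period).
- ctrl.get_image(name): name is "side" or "top"; returns (picture, depth): 420x560x3 uint8, red, green, blue; 420x560 float32, m along the optical axis (not along the pixel's ray), 0 where there is no reading.
- ctrl.camera_params(name): a dict with "mtx" (3x3 intrinsics, pixels), "T" (4x4, takes a point from camera to world coordinates). Camera axes: x right, y down, z forward; pixel columns grow to the right and rows downward; lengths in m; the calibration is good to about 2 mm. A picture is of the moment at which its call begins. camera_params takes no time and is no camera call.
- ctrl.close_job(): hands the job in; it is judged then, once.
The state is a dict: "time": time; "joint_positions": joint angles; "qd": joint speeds; "joint_torque": joint torques, N m; "position": TCP position; "tool_rot": TCP orientation; "ft_force": force on the tool from outside, world axes, zero at the start; "torque": the same for the moment, N m; "grip_width": opening from 0.0 (shut) to 1.0 (fully open); "grip_force": force on a finger pad.
Only numpy, scipy, OpenCV 4.12 (cv2) and the standard library are available. Lean on these libraries where they do the work, as an engineer would, in place of code of your own. Each camera call takes 0.05 s, during which the arm holds its last target. There are 200 camera calls.

TASK

The tube carrier in the sloped dock can shift because there is a gap between its end and the stop block. Find which spacer plate just fits by sliding the plates from the stand well into the gap one at a time, starting with the thinnest and going up one thickness at a time; leave the one that just fits in the gap, pushed fully home so that its shoulders rest on the lips, let go of it, and have the other plates hanging on their stand. Do not knock or shift the amber bottle or the glass beaker.

Things in the scene. Friction and masses are not known exactly. Their poses are not given: they have to be found in the camera images.
- dock: fixed white and grey console, 345 mm long along its y; its bed slopes 30 degrees, facing the robot (low edge at its -x). On it a grey tube carrier with red-capped tubes; at the carrier's -y end is the gap, up to the fitted stop block. Origin on the bench under the carrier's end face; y from gap to carrier. Caps and upper lip reach about 150 mm above the bench.
- pocket: mouth of the gap, fixed to the dock. Origin on the carrier's end face, midway between the lips, level with their tops, 120 mm above the bench. x up the slope, y into the carrier, z straight out of the slope (30 degrees from vertical, leaning to the robot). A plate goes in along -z with its z, y along these; home, its origin is at z = 0 and its shoulders rest on the lips. The gap runs from y = 0 to -width.
- gap_floor (a point): point on the bed in the gap, on the carrier's end face, 52 mm below pocket along its z. Gap width is unknown: 2 mm over one plate's thickness (8, 12 or 16 mm); a plate too thin has 6 mm or more of play, a thicker one does not enter. Carrier and stop block rise 45 mm from the bed (7 mm below the lips' tops), gap edges rounded 4 mm. All rigid.
- lip_top (a point): middle of the upper steel lip's top at the carrier's end (pocket x = +27 mm). Two equal lips, one below and one above the gap on the slope, 10 mm thick, 52 mm high, inner faces at pocket x = -22 and +22 mm, running from pocket y = 0 to -70 mm. The tubes on the carrier start 40 mm from the gap and rise 34 mm above the carrier.
- stop_seat (a point): point at bench level under the dock where the origin of the fitted stop block lies, 45 mm to -y of the dock's origin
- stop_a: one aluminium stop block, fixed, on the slope: 40 mm across, 45 high. Origin at bench level, axes as the dock's. If its origin is at stop_seat it is the fitted one; otherwise it is parked at the dock's +y end, unused. The blocks differ only in how far the foot reaches.
- stop_b: another aluminium stop block, fixed, on the slope: 40 mm across, 45 high. Origin at bench level, axes as the dock's. If its origin is at stop_seat it is the fitted one; otherwise it is parked at the dock's +y end, unused. The blocks differ only in how far the foot reaches.
- stop_c: another aluminium stop block, fixed, on the slope: 40 mm across, 45 high. Origin at bench level, axes as the dock's. If its origin is at stop_seat it is the fitted one; otherwise it is parked at the dock's +y end, unused. The blocks differ only in how far the foot reaches.
- stand: fixed stand, 96 x 250 mm, two steel rails along its y, each 14 mm wide, tops 75 mm above the bench, inner faces 25 mm either side of its centre line. Origin on the bench under its middle. Plates hang across the rails, thickness along the rails, near y = -70, 0, +70 mm; one may be hung back anywhere along the rails, its blade between them.
- thin: thinnest spacer plate: bare aluminium flat T 8 mm thick, head 70 mm wide x 34 high, blade 36 wide x 50 long (last 6 mm: nose 30 wide, 1 thinner), about 86 g. Origin mid-plate at shoulder level; x along width, y across thickness, z blade to head. Same either way round. Hangs by its shoulders on the stand, at any of three places. Grip the head across its thickness.
- medium: middle spacer plate: bare aluminium flat T 12 mm thick, head 70 mm wide x 34 high, blade 36 wide x 50 long (last 6 mm: nose 30 wide, 1 thinner), about 130 g. Origin mid-plate at shoulder level; x along width, y across thickness, z blade to head. Same either way round. Hangs by its shoulders on the stand, at any of three places. Grip the head across its thickness.
- thick: thickest spacer plate: bare aluminium flat T 16 mm thick, head 70 mm wide x 34 high, blade 36 wide x 50 long (last 6 mm: nose 30 wide, 1 thinner), about 173 g. Origin mid-plate at shoulder level; x along width, y across thickness, z blade to head. Same either way round. Hangs by its shoulders on the stand, at any of three places. Grip the head across its thickness.
- bottle: amber glass bottle, 64 mm in diameter, 120 mm high, a bystander between stand and dock. Origin at the centre of its underside.
- beaker: glass beaker, 72 mm wide, 90 mm high, a bystander between robot and dock. Origin at the centre of its underside.

How it is judged:
On the way, in this order (a step that is already met when the one before it is completed fails the run):
1. the thinnest plate is slid into the gap, its end at least 13 mm below the tops of the carrier and stop block (z of thin in the frame of pocket below 0.03 m and x of thin in the frame of pocket between -0.008 and 0.008 m and y of thin in the frame of pocket between -0.018 and 0 m and angle between the z axis of thin and the z axis of pocket, either way round below 0.2 rad and angle between the y axis of thin and the y axis of pocket, either way round below 0.25 rad), for 0.1 s.
2. if the thinnest plate is the one that just fits, it is home and released; otherwise the middle plate is slid at least 13 mm into the gap (((horizontal distance between stop_a and stop_seat below 0.02 m and (z of thin in the frame of pocket between -0.004 and 0.004 m and x of thin in the frame of pocket between -0.008 and 0.008 m and y of thin in the frame of pocket between -0.018 and 0 m and angle between the z axis of thin and the z axis of pocket, either way round below 0.12 rad and angle between the y axis of thin and the y axis of pocket, either way round below 0.25 rad) and contact force between thin and the fingers below 0.1 N) or (not (horizontal distance between stop_a and stop_seat below 0.02 m) and (z of medium in the frame of pocket below 0.03 m and x of medium in the frame of pocket between -0.008 and 0.008 m and y of medium in the frame of pocket between -0.018 and 0 m and angle between the z axis of medium and the z axis of pocket, either way round below 0.2 rad and angle between the y axis of medium and the y axis of pocket, either way round below 0.25 rad)))), for 0.1 s.
At the end, for the whole second after the job is handed in: The plate that just fits (8 mm with stop_a, 12 with stop_b, 16 with stop_c) is home: shoulders within 4 mm of the lips, within 8 mm of their middle, leaning with the slope within 0.12 rad; the others hang on the rails (height within 5 mm, tilt under 0.15 rad); all at rest (((horizontal distance between stop_a and stop_seat below 0.02 m and (z of thin in the frame of pocket between -0.004 and 0.004 m and x of thin in the frame of pocket between -0.008 and 0.008 m and y of thin in the frame of pocket between -0.018 and 0 m and angle between the z axis of thin and the z axis of pocket, either way round below 0.12 rad and angle between the y axis of thin and the y axis of pocket, either way round below 0.25 rad) and (x of medium in the frame of stand between -0.013 and 0.013 m and y of medium in the frame of stand between -0.115 and 0.115 m and z of medium in the frame of stand between 0.07 and 0.08 m and angle between medium's own z axis and vertical below 0.15 rad) and (x of thick in the frame of stand between -0.013 and 0.013 m and y of thick in the frame of stand between -0.115 and 0.115 m and z of thick in the frame of stand between 0.07 and 0.08 m and angle between thick's own z axis and vertical below 0.15 rad)) or (horizontal distance between stop_b and stop_seat below 0.02 m and (z of medium in the frame of pocket between -0.004 and 0.004 m and x of medium in the frame of pocket between -0.008 and 0.008 m and y of medium in the frame of pocket between -0.018 and 0 m and angle between the z axis of medium and the z axis of pocket, either way round below 0.12 rad and angle between the y axis of medium and the y axis of pocket, either way round below 0.25 rad) and (x of thin in the frame of stand between -0.013 and 0.013 m and y of thin in the frame of stand between -0.115 and 0.115 m and z of thin in the frame of stand between 0.07 and 0.08 m and angle between thin's own z axis and vertical below 0.15 rad) and (x of thick in the frame of stand between -0.013 and 0.013 m and y of thick in the frame of stand between -0.115 and 0.115 m and z of thick in the frame of stand between 0.07 and 0.08 m and angle between thick's own z axis and vertical below 0.15 rad)) or (horizontal distance between stop_c and stop_seat below 0.02 m and (z of thick in the frame of pocket between -0.004 and 0.004 m and x of thick in the frame of pocket between -0.008 and 0.008 m and y of thick in the frame of pocket between -0.018 and 0 m and angle between the z axis of thick and the z axis of pocket, either way round below 0.12 rad and angle between the y axis of thick and the y axis of pocket, either way round below 0.25 rad) and (x of thin in the frame of stand between -0.013 and 0.013 m and y of thin in the frame of stand between -0.115 and 0.115 m and z of thin in the frame of stand between 0.07 and 0.08 m and angle between thin's own z axis and vertical below 0.15 rad) and (x of medium in the frame of stand between -0.013 and 0.013 m and y of medium in the frame of stand between -0.115 and 0.115 m and z of medium in the frame of stand between 0.07 and 0.08 m and angle between medium's own z axis and vertical below 0.15 rad))) and linear speed of each of thin, medium, thick below 0.02 m/s); the robot touches nothing.
It fails at once if the bottle is tipped or shifted by more than 30 mm (angle between bottle's own z axis and vertical above 0.4 rad or distance of bottle from where it was at the start of the episode above 0.03 m).
It fails at once if the beaker is tipped or shifted by more than 30 mm (angle between beaker's own z axis and vertical above 0.4 rad or distance of beaker from where it was at the start of the episode above 0.03 m).
It also fails if it takes over 72 s, if anything falls off the work surface, if the arm or the gripper's body presses on something with over 40 N, if the wrist force passes 120 N, or if a joint passes its speed limit or range.

## Working session

There is one attempt and no reset: what is moved stays moved. The work goes in short steps, Python scripts to look and compute and a shell command to move; the robot and the scene stay as the last step left them, time stands still between calls to the robot, and variables do not carry over. Pictures are saved under pics/ and viewed, at most 10 in all, crops included, and the job is handed in when it is done.

```bash
mkdir -p pics; ls
python3 - <<'E'
from bench import ctrl
import cv2,numpy as np
for n in ("side","top"):
    im,d=ctrl.get_image(n); p=ctrl.camera_params(n)
    cv2.imwrite(f"pics/{n}0.png",im[:,:,::-1]); np.savez(f"/tmp/{n}0.npz",im=im,d=d,K=p["mtx"],T=p["T"])
    print(n,p["mtx"].round(1).tolist(),p["T"].round(3).tolist(),(d>0).mean())
print(ctrl.get_state())
E
```

```text
pics
side [[496.8, 0.0, 275.0], [0.0, 496.8, 208.9], [0.0, 0.0, 1.0]] [[-0.957, -0.197, 0.211, 0.275], [-0.289, 0.629, -0.722, 0.975], [0.009, -0.752, -0.659, 0.993], [0.0, 0.0, 0.0, 1.0]] 0.9959141156462585
top [[403.9, 0.0, 284.3], [0.0, 403.9, 209.5], [0.0, 0.0, 1.0]] [[0.01, -0.986, 0.168, 0.408], [-1.0, -0.008, 0.013, 0.021], [-0.012, -0.168, -0.986, 0.953], [0.0, 0.0, 0.0, 1.0]] 0.9958248299319727
{'time': 0.1, 'joint_positions': array([ 1.19109008,  0.32174023, -0.07006461,  1.45155571,  0.02261262,
        1.37081595, -0.05690883]), 'qd': array([ 0.00046995, -0.00149538, -0.00037805, -0.00111234,  0.001598  ,
        0.00013526,  0.00013737]), 'joint_torque': array([ 8.85652639e-05, -4.92572093e+01, -4.05416228e-01, -3.13396347e+01,
       -6.41111308e-02,  3.95414466e-02,  3.47153934e-05]), 'position': array([ 0.24914135, -0.59977938,  0.20377502]), 'tool_rot': array([-3.07924587e+00, -6.14276380e-01,  7.05456640e-04]), 'ft_force': array([0.59818046, 0.09991623, 0.50732908]), 'torque': array([0.0484754 , 0.0613036 , 0.01109778]), 'grip_force': 0.0, 'grip_width': 1.0006245286307298}
```

View pics/side0.png

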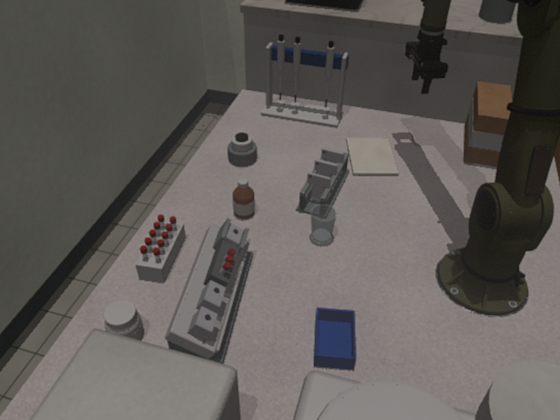

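View pics/top0.png

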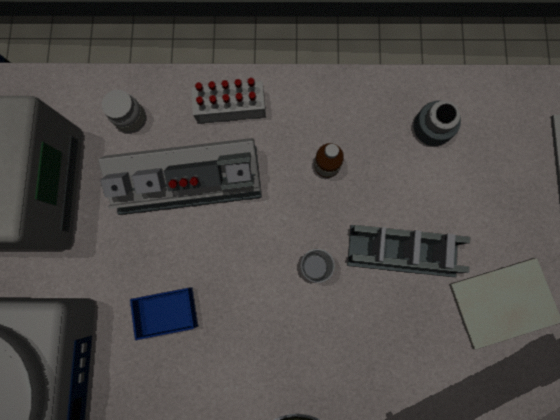

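The top view shows the dock at about (185,175) with the gap end near column 225 and the fitted stop at (238,173). The stand is at (408,250) with plates at columns 383, 417 and 452. The bottle is at (329,160) and the beaker at (316,266). Next I'll enlarge both views and print depth-based points.

```bash
cat > h.py <<'E'
import numpy as np, cv2
def load(n):
    z=np.load(n); return z["im"],z["d"],z["K"],z["T"]
def cloud(d,K,T):
    v,u=np.mgrid[:d.shape[0],:d.shape[1]]
    P=np.stack([(u-K[0,2])/K[0,0]*d,(v-K[1,2])/K[1,1]*d,d],-1)
    return P@T[:3,:3].T+T[:3,3]
def proj(p,K,T):
    c=(np.atleast_2d(p)-T[:3,3])@T[:3,:3]; return (c[:,:2]/c[:,2:])@K[:2,:2].T+K[:2,2]
def shoot(n,f):
    from bench import ctrl
    im,d=ctrl.get_image(n);p=ctrl.camera_params(n);np.savez(f,im=im,d=d,K=p["mtx"],T=p["T"]);return im,d,p["mtx"],p["T"]
def crop(im,u0,u1,v0,v1,s):
    c=im[v0:v1,u0:u1,::-1]; c=cv2.resize(c,None,fx=s,fy=s,interpolation=cv2.INTER_CUBIC)
    return np.clip(255*(c/255.)**.6*1.1,0,255).astype(np.uint8)
E
python3 - <<'E'
from h import *
t=load("/tmp/top0.npz"); s=load("/tmp/side0.npz")
a=crop(t[0],95,275,130,220,4.4); b=crop(t[0],335,480,215,280,4.4)
W=800
def pad(x): return cv2.copyMakeBorder(x,0,0,0,W-x.shape[1],cv2.BORDER_CONSTANT)
cv2.imwrite("pics/topz.png",np.vstack([pad(a[:,:800]),pad(b)])[:600]); print(a.shape,b.shape)
a=crop(s[0],160,260,210,360,4); b=crop(s[0],290,360,140,220,5)
H=600
cv2.imwrite("pics/sidez.png",np.hstack([a[:600],cv2.copyMakeBorder(b,0,600-b.shape[0],0,0,cv2.BORDER_CONSTANT)]))
P=cloud(*t[1:]); Q=cloud(*s[1:])
for nm,u0,u1,v0,v1 in (("dock",95,275,130,220),("stand",335,480,215,280),("bottle",305,350,135,185),("beaker",290,340,240,290)):
    p=P[v0:v1,u0:u1].reshape(-1,3)
    for lo in np.arange(.0,.2,.01):
        m=(p[:,2]>lo)&(p[:,2]<lo+.01)
        if m.sum()>8: print(nm,round(lo,3),m.sum(),p[m].mean(0).round(3),p[m].min(0).round(3)[:2],p[m].max(0).round(3)[:2])
E
```

```text
(396, 792, 3) (286, 638, 3)
dock 0.0 5707 [0.658 0.265 0.002] [0.543 0.058] [0.769 0.507]
dock 0.01 1026 [0.588 0.259 0.014] [0.554 0.09 ] [0.763 0.435]
dock 0.04 22 [0.609 0.221 0.048] [0.576 0.092] [0.671 0.404]
dock 0.05 1103 [0.593 0.282 0.056] [0.56  0.091] [0.685 0.432]
dock 0.06 479 [0.596 0.259 0.062] [0.56  0.091] [0.699 0.433]
dock 0.07 271 [0.659 0.225 0.076] [0.597 0.095] [0.722 0.439]
dock 0.08 628 [0.657 0.292 0.087] [0.594 0.099] [0.716 0.442]
dock 0.09 1694 [0.664 0.277 0.095] [0.587 0.101] [0.711 0.444]
dock 0.1 1621 [0.641 0.253 0.105] [0.575 0.1  ] [0.707 0.442]
dock 0.11 1137 [0.617 0.258 0.115] [0.581 0.106] [0.672 0.425]
dock 0.12 924 [0.627 0.258 0.123] [0.593 0.106] [0.667 0.425]
dock 0.13 204 [0.645 0.154 0.135] [0.594 0.107] [0.662 0.266]
dock 0.14 171 [0.601 0.24  0.145] [0.59  0.142] [0.649 0.27 ]
stand 0.0 4247 [ 0.49  -0.254  0.003] [ 0.407 -0.428] [ 0.56  -0.085]
stand 0.01 1735 [ 0.467 -0.227  0.012] [ 0.41  -0.414] [ 0.532 -0.114]
stand 0.02 29 [ 0.479 -0.216  0.028] [ 0.425 -0.361] [ 0.523 -0.116]
stand 0.03 70 [ 0.474 -0.247  0.036] [ 0.425 -0.367] 
[... 1487 characters left out ...]

beaker 0.0 1759 [ 0.44  -0.035  0.003] [ 0.383 -0.096] [0.497 0.02 ]
beaker 0.01 39 [ 0.436 -0.048  0.014] [ 0.409 -0.066] [ 0.461 -0.013]
beaker 0.02 37 [ 0.443 -0.046  0.025] [ 0.409 -0.067] [ 0.463 -0.012]
beaker 0.03 33 [ 0.44  -0.046  0.036] [ 0.409 -0.066] [ 0.464 -0.01 ]
beaker 0.04 47 [ 0.436 -0.047  0.045] [ 0.406 -0.068] [ 0.464 -0.009]
beaker 0.05 44 [ 0.442 -0.047  0.055] [ 0.406 -0.068] [ 0.465 -0.009]
beaker 0.06 49 [ 0.438 -0.046  0.066] [ 0.404 -0.07 ] [ 0.465 -0.009]
beaker 0.07 44 [ 0.439 -0.05   0.075] [ 0.404 -0.071] [ 0.466 -0.009]
beaker 0.08 72 [ 0.44  -0.043  0.086] [ 0.4   -0.072] [ 0.468 -0.004]
beaker 0.09 130 [ 0.434 -0.04   0.092] [ 0.4   -0.073] [ 0.469 -0.004]
```

View pics/topz.png

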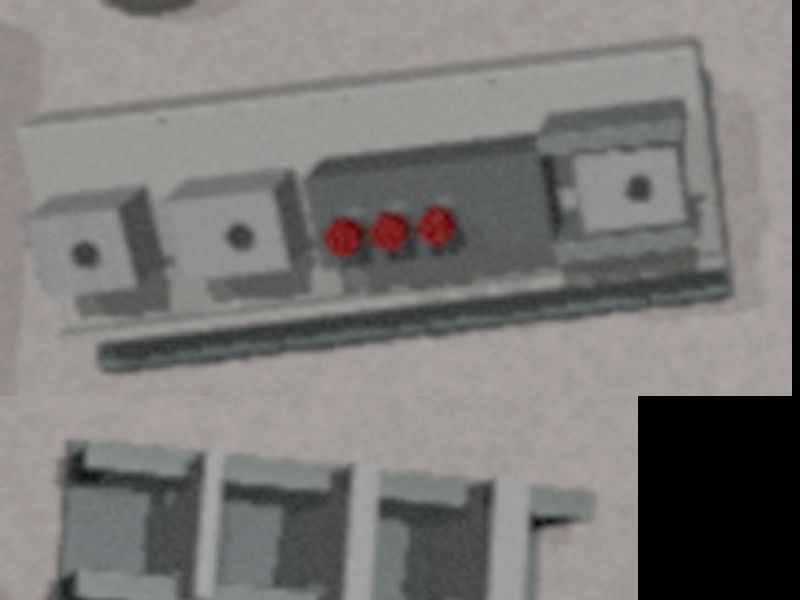

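View pics/sidez.png

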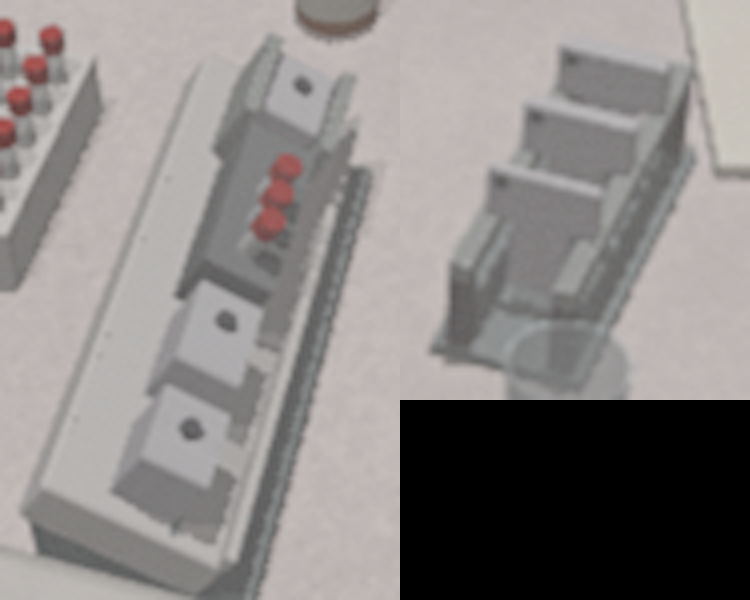

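The top crop shows the plates in order of thickness: thin at crop x≈210 (+y end), medium at 360 and thick at 512. The gap is at crop (563,190), between the carrier end (548) and the fitted stop (578). The side view agrees. Next I'll fit the poses from the depth clouds.

```bash
cat > fit.py <<'E'
from h import *
import sys
from scipy.spatial.transform import Rotation as R
t=load("/tmp/top0.npz"); s=load("/tmp/side0.npz")
C={"top":cloud(*t[1:]).reshape(-1,3),"side":cloud(*s[1:]).reshape(-1,3)}
# stand
for n,P in C.items():
    b=P[(abs(P[:,0]-.475)<.08)&(abs(P[:,1]+.243)<.16)]
    print(n,"bench z",np.median(P[(abs(P[:,0]-.35)<.04)&(abs(P[:,1]+.2)<.06)],0).round(4))
    r=b[(b[:,2]>.07)&(b[:,2]<.08)]; h=b[(b[:,2]>.1)&(b[:,2]<.116)]
    rc=cv2.minAreaRect(r[:,:2].astype(np.float32)*1000); print(n,"rails",np.round(rc[0],1),np.round(rc[1],1),round(rc[2],1),"z",np.median(r[:,2]).round(4))
    ang=np.radians(-6); yd=np.array([-np.sin(ang),np.cos(ang)])
    q=h[:,:2]@yd; o=np.argsort(q); qs=q[o]
    for g in np.split(o,np.where(np.diff(qs)>.02)[0]+1):
        if len(g)<15: continue
        hh=h[g]; rc=cv2.minAreaRect(hh[:,:2].astype(np.float32)*1000)
        print("   plate",np.round(rc[0],1),np.round(rc[1],1),round(rc[2],1),"ztop",np.percentile(hh[:,2],[50,80]).round(4),len(g))
# dock: bed plane normal -> yaw
for n,P in C.items():
    b=P[(abs(P[:,0]-.65)<.12)&(abs(P[:,1]-.27)<.2)&(P[:,2]>.03)]
    best=[]
    for yaw in np.arange(3,11,.5):
        M=R.from_euler('zy',[yaw,-30],degrees=True).as_matrix() # cols = pocket axes
        q=(b-[.62,.13,.12])@M
        hz,_=np.histogram(q[:,2],np.arange(-.1,.04,.001)); hy,_=np.histogram(q[:,2],np.arange(-.1,.04,.002))
        best.append((np.sort(hz)[-6:].sum(),yaw,q))
    best.sort(key=lambda a:-a[0]); print(n,"yaw",[(int(a[0]),a[1]) for a in best[:4]])
E
python3 fit.py
```

```text
top bench z [ 0.3496 -0.1998  0.0019]
top rails [ 474.1 -242. ] [251.2  78.3] 84.4 z 0.0766
   plate [ 467.9 -311.6] [17.4 69.7] 83.6 ztop [0.1105 0.1119] 329
   plate [ 474.9 -243.1] [13.5 69.3] 83.7 ztop [0.1104 0.1117] 246
   plate [ 480.7 -171.8] [ 8.9 69.6] 83.9 ztop [0.1103 0.1117] 167
side bench z [ 0.3498 -0.197   0.0018]
side rails [ 474.  -240.6] [253.9  80.4] 84.0 z 0.0761
   plate [ 467.6 -315.5] [29.1 71.1] 79.0 ztop [0.1087 0.1112] 133
   plate [ 474.7 -245.3] [23.3 69.5] 79.7 ztop [0.1087 0.1111] 121
   plate [ 479.7 -174.7] [18.7 68.9] 83.2 ztop [0.1082 0.1111] 105
top yaw [(1362, np.float64(3.0)), (1362, np.float64(3.5)), (1362, np.float64(4.0)), (1362, np.float64(4.5))]
side yaw [(1141, np.float64(3.0)), (1141, np.float64(3.5)), (1141, np.float64(4.0)), (1141, np.float64(4.5))]
```

```bash
cat > fit2.py <<'E'
from h import *
from scipy.spatial.transform import Rotation as R
t=load("/tmp/top0.npz"); s=load("/tmp/side0.npz")
C={"top":cloud(*t[1:]).reshape(-1,3)-[0,0,.0018],"side":cloud(*s[1:]).reshape(-1,3)-[0,0,.0018]}
for n,P in C.items():
    b=P[(abs(P[:,0]-.65)<.12)&(abs(P[:,1]-.27)<.2)&(P[:,2]>.03)]
    sc=[]
    for yaw in np.arange(3,11,.5):
        M=R.from_euler('ZY',[yaw,-30],degrees=True).as_matrix()
        z=(b-[.62,.13,.12])@M[:,2]
        hz,_=np.histogram(z,np.arange(-.1,.04,.001)); sc.append((int((hz.astype(float)**2).sum()),yaw))
    print(n,"yaw",sorted(sc)[::-1][:4])
    for yaw in (6.,):
        M=R.from_euler('ZY',[yaw,-30],degrees=True).as_matrix(); q=(b-[.62,.13,.12])@M*1000
        hz,e=np.histogram(q[:,2],np.arange(-80,30,2)); print([(int(e[i]),int(hz[i])) for i in np.argsort(hz)[::-1][:8]])
        near=q[(abs(q[:,1]+25)<80)]
        # height map 3mm cells
        g={}
        for x,y,z in near:
            g.setdefault((int(np.floor(x/4)),int(np.floor(y/4))),[]).append(z)
        ys=range(-21,6)
        print("x\\y "+" ".join(f"{4*y:4d}" for y in ys))
        for x in range(14,-14,-1): print(f"{4*x:4d}"," ".join(f"{int(np.median(g[(x,y)])):4d}" if (x,y) in g else "   ." for y in ys))
E
python3 fit2.py
```

```text
top yaw [(3233422, np.float64(7.5)), (3159188, np.float64(7.0)), (3130578, np.float64(8.0)), (2937552, np.float64(6.5))]
[(-54, 1282), (-56, 1061), (-10, 853), (-52, 663), (-8, 576), (-12, 550), (-58, 447), (-6, 289)]
x\y  -84  -80  -76  -72  -68  -64  -60  -56  -52  -48  -44  -40  -36  -32  -28  -24  -20  -16  -12   -8   -4    0    4    8   12   16   20
  56    .    .    .    .    .    .    .    .    .    .    .    .  -57  -54  -56  -54  -56  -55  -56  -56  -55  -54  -55  -57  -55  -56  -54
  52    .    .    .    .    .    .    .    .    .    .    .  -82  -56  -56  -56  -55  -54  -56  -55  -55  -54  -55  -57  -57  -54  -55  -53
  48    .    .    .    .    .    .    .    .    .    .    .  -64  -56  -55  -56  -55  -56  -55  -54  -53  -56  -56  -55  -57  -55  -54  -55
  44    .    .    .    .    .    .    .    .    .    .    .  -58  -56  -56  -55  -56  -56  -57  -56  -56  -55  -56  -54  -56  -56  -54  -55
  40    .    .    .    .    .    .    .    .    .    .    .    .  -57  -55  -56  -54  -54  -53  -55  -56  -53  -55  -55  -56  -55  -54  -55
  36    .    .    .    .    .    .    .    
[... 6752 characters left out ...]

 -36    .    .    .    .    .    .    .    .    .    .    .    .    .    .    .    .    .    .    .    .    .    .    .    .  -56  -56  -55
 -40    .    .    .    .    .    .    .    .    .    .    .    .    .    .    .    .    .    .    .    .  -55    .  -57  -56  -53  -56  -54
 -44    .    .    .    .    .    .    .    .    .    .    .  -53  -51  -55  -57  -43    .  -53  -45  -54  -54  -55  -56  -57  -56  -56  -57
 -48    .    .    .    .    .    .    .    .    .    .  -47  -45  -47  -47  -49  -47  -41  -48  -43  -44  -49  -46  -46  -41  -45  -44  -50
 -52    .    .    .    .    .    .    .    .    .    .  -46  -47  -45    .    .  -45  -40  -45  -44  -44    .  -45  -43  -41  -40  -46  -44
```

```bash
cat > fit3.py <<'E'
from h import *
from scipy.spatial.transform import Rotation as R
t=load("/tmp/top0.npz"); s=load("/tmp/side0.npz")
O=np.array([.62,.175,.12])
for n,S in (("top",t),("side",s)):
    P=cloud(*S[1:])-[0,0,.0018]; b=P.reshape(-1,3)
    b=b[(abs(b[:,0]-.65)<.14)&(abs(b[:,1]-.27)<.22)&(b[:,2]>.03)]
    M=R.from_euler('ZY',[7.3,-30],degrees=True).as_matrix(); q=(b-O)@M*1000
    bed=q[abs(q[:,2]+55)<4]; A=np.c_[bed[:,:2],np.ones(len(bed))]; print(n,"bed plane",np.linalg.lstsq(A,bed[:,2],rcond=None)[0].round(4))
    lip=q[(abs(q[:,2]+3)<3.5)&(q[:,1]<2)&(q[:,1]>-75)]
    for sg in (1,-1):
        l=lip[(sg*(lip[:,0]-4)>19)&(abs(lip[:,0]-4)<40)]
        pf=np.polyfit(l[:,1],l[:,0],1); print("lip",sg,len(l),"slope deg",np.degrees(pf[0]).round(2),"x",np.percentile(l[:,0],[2,50,98]).round(1),"y",np.percentile(l[:,1],[0.5,1.5,50,98.5,99.5]).round(1),"z",np.median(l[:,2]).round(2))
    car=q[(abs(q[:,2]+10)<4)&(abs(q[:,0]-4)<18)]
    h,e=np.histogram(car[:,1],np.arange(-40,30,2)); print([(int(a),int(c)) for a,c in zip(e,h)])
    pit=q[(q[:,2]<-20)&(abs(q[:,0]-4)<17)&(abs(q[:,1])<30)]
    h,e=np.histogram(pit[:,1],np.arange(-30,30,2)); print("pit",[(int(a),int(c)) for a,c in zip(e,h) if c], pit[abs(pit[:,1])<25][:,2].min() if len(pit) else "")
E
python3 fit3.py
```

```text
top bed plane [-5.4000e-03  1.0000e-03 -5.3073e+01]
lip 1 144 slope deg -0.01 x [23.5 28.7 33.1] y [-72.2 -71.7 -37.6  -4.3  -4. ] z -1.15
lip -1 141 slope deg -0.41 x [-30.6 -24.4 -15.9] y [-72.9 -72.6 -38.6  -3.2  -0.1] z -1.45
[(-40, 13), (-38, 14), (-36, 15), (-34, 12), (-32, 13), (-30, 12), (-28, 11), (-26, 14), (-24, 13), (-22, 13), (-20, 13), (-18, 4), (-16, 0), (-14, 0), (-12, 0), (-10, 0), (-8, 0), (-6, 0), (-4, 14), (-2, 15), (0, 11), (2, 14), (4, 8), (6, 16), (8, 12), (10, 10), (12, 15), (14, 14), (16, 14), (18, 16), (20, 14), (22, 12), (24, 14), (26, 9)]
pit [(-12, 8), (-10, 9), (-8, 9), (-6, 9), (-4, 32)] -55.84419713954525
side bed plane [-3.20000e-03 -3.00000e-04 -5.34403e+01]
lip 1 79 slope deg -0.21 x [23.3 28.3 32.7] y [-73.8 -73.  -33.1  -3.1  -0.8] z -1.99
lip -1 80 slope deg 0.34 x [-31.  -25.2 -15.9] y [-73.8 -73.5 -35.4  -4.   -2.6] z -1.85
[(-40, 6), (-38, 4), (-36, 9), (-34, 5), (-32, 8), (-30, 8), (-28, 10), (-26, 9), (-24, 7), (-22, 15), (-20, 7), (-18, 0), (-16, 0), (-14, 0), (-12, 0), (-10, 0), (-8, 0), (-6, 1), (-4, 7), (-2, 9), (0, 8), (2, 6), (4, 8), (6, 3), (8, 3), (10, 8), (12, 5), (14, 5), (16, 2), (18, 5), (20, 3), (22, 6), (24, 3), (26, 6)]
pit [(-26, 2), (-24, 2), (-22, 12), (-20, 1), (-18, 1)] -28.255983862518605
```

```bash
cat >> h.py <<'E'
from scipy.spatial.transform import Rotation as R
def dock(yaw=7.3): return R.from_euler('ZY',[yaw,-30],degrees=True)
PO=np.array([.6221,.1720,.1200])
FLIP=R.from_matrix(np.diag([-1.,-1.,1.])) ; DOWN=R.from_rotvec([np.pi,0,0])  # tool y -> -frame y, z -> -frame z
STAND=R.from_euler('z',-6.1,degrees=True)
def pocket(x,y,z): # mm of plate origin in pocket -> TCP pose (TCP 18 mm up the plate)
    return PO+dock().apply(np.array([x,y,z+18.])/1000), dock()*DOWN
def go(pos,rot):
    from bench import ctrl
    s=ctrl.get_state(); r=R.from_rotvec(s["tool_rot"]); 
    print("shift mm",((np.array(pos)-s["position"])*1000).round(1).tolist(),"turn deg",np.degrees((rot*r.inv()).as_rotvec()).round(2).tolist(),"F",s["ft_force"].round(1).tolist(),"t",round(s["time"],2),"grip",round(s["grip_width"]*87,1))
E
python3 -c "
from h import *
go([.481,-.172,.18],STAND*DOWN)"
```

```text
shift mm [231.9, 427.8, -23.8] turn deg [-0.1, -0.02, -28.66] F [0.6, 0.1, 0.5] t 0.1 grip 87.1
```

```bash
python3 -m inch '[[60,110,0,0,0,-10],[120,220,0,0,0,-20],[180,330,-10,0,0,-28.7],[232,428,-24,0,0,-28.7],[232,428,-24,0,0,-28.7],[232,428,-24,0,0,-28.7],[232,428,-24,0,0,-28.7],[232,428,-24,0,0,-28.7],[232,428,-24,0,0,-28.7],[232,428,-24,0,0,-28.7],[232,428,-24,0,0,-28.7],[232,428,-24,0,0,-28.7]]' 40 30
python3 - <<'E'
from h import *
go([.481,-.172,.093],STAND*DOWN)
im,d,K,T=shoot("top","/tmp/top1.npz")
cv2.imwrite("pics/t1.png",crop(im,320,490,190,290,4.5))
E
```

```text
time: 1.6
position: [0.4808, -0.1736, 0.1808]
tool_rot: [3.137, -0.172, -0.0]
ft_force: [0.6, 0.0, 0.8]
grip_width: 0.461
grip_force: 0.0
shift mm [0.2, 1.6, -87.8] turn deg [0.01, -0.01, 0.18] F [0.6, 0.0, 0.8] t 1.6 grip 40.1
```

View pics/t1.png

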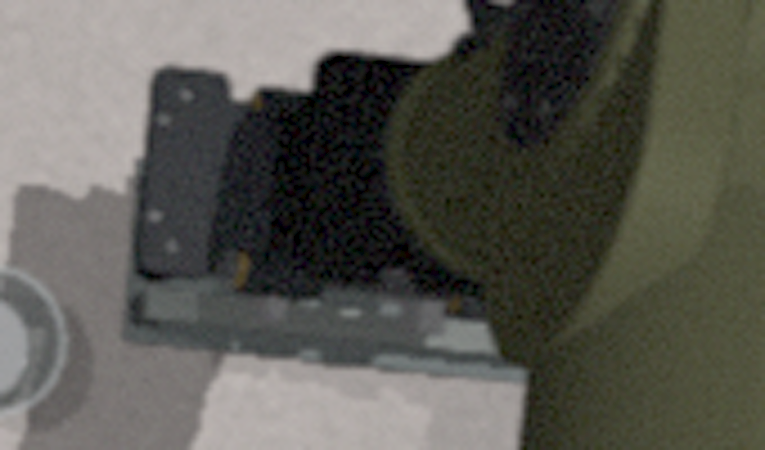

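The picture shows the gripper over the thin plate, hiding it, with its body clear of the beaker at left. Next I'll go down and grip.

```bash
python3 -m inch '[[0,1,-45,0,0,0],[0,1,-86,0,0,0],[0,1,-87,0,0,0],[0,1,-87,0,0,0]]'
python3 -m inch '[[0,0,0,0,0,0],[0,0,0,0,0,0],[0,0,0,0,0,0],[0,0,0,0,0,0]]' 0 30
python3 -c "
from h import *
go([.481,-.172,.093],STAND*DOWN)"
```

```text
time: 2.15
position: [0.4823, -0.1718, 0.0952]
tool_rot: [3.137, -0.169, 0.003]
ft_force: [-0.2, -0.5, -0.0]
grip_width: 0.461
grip_force: 0.0
time: 2.65
position: [0.4815, -0.1713, 0.094]
tool_rot: [3.137, -0.168, 0.0]
ft_force: [-0.5, 0.0, 0.4]
grip_width: 0.089
grip_force: 0.0
shift mm [-0.5, -0.7, -1.0] turn deg [0.01, 0.02, 0.04] F [-0.5, 0.0, 0.4] t 2.65 grip 7.7
```

```bash
python3 -m inch '[[0,0,0,0,0,0],[0,0,0,0,0,0]]' 0 30; python3 -m inch '[[0,0,20,0,0,0],[0,0,60,0,0,0],[0,0,120,0,0,0],[0,0,185,0,0,0],[0,0,185,0,0,0]]'
python3 -c "
from h import *
go(*pocket(0,-7,120)); go(*pocket(0,-7,70))"
```

```text
time: 2.9
position: [0.4813, -0.1712, 0.0937]
tool_rot: [3.137, -0.168, -0.0]
ft_force: [-0.1, -0.3, 0.1]
grip_width: 0.005
grip_force: 0.0
time: 3.52
position: [0.4842, -0.1719, 0.2844]
tool_rot: [3.134, -0.168, 0.015]
ft_force: [0.6, 0.2, -0.1]
grip_width: 0.001
grip_force: 0.0
shift mm [70.4, 328.2, -44.9] turn deg [0.47, -29.51, 13.18] F [0.6, 0.2, -0.1] t 3.52 grip 0.1
shift mm [95.2, 331.4, -88.2] turn deg [0.47, -29.51, 13.18] F [0.6, 0.2, -0.1] t 3.52 grip 0.1
```

The gripper closed on nothing, so I'll look.

Run:
```python
from h import *
im,d,K,T=shoot("side","/tmp/side1.npz"); im2,d2,K2,T2=shoot("top","/tmp/top1.npz")
a=crop(im,270,400,100,230,4); cv2.imwrite("pics/s2.png",a)
P=cloud(d,K,T)-[0,0,.0018]; b=P.reshape(-1,3)
M=STAND.as_matrix(); q=(b-[.474,-.2415,0])@M*1000
h=q[(abs(q[:,0])<45)&(abs(q[:,1])<125)&(q[:,2]>98)&(q[:,2]<114)]
hh,e=np.histogram(h[:,1],np.arange(-120,125,5)); print([(int(a),int(c)) for a,c in zip(e,hh) if c])
```

```text
[(-85, 9), (-80, 21), (-75, 24), (-70, 39), (-65, 36), (-60, 1), (-15, 8), (-10, 23), (-5, 34), (0, 45), (5, 7), (10, 1), (60, 12), (65, 43), (70, 53), (75, 4)]
```

View pics/s2.png

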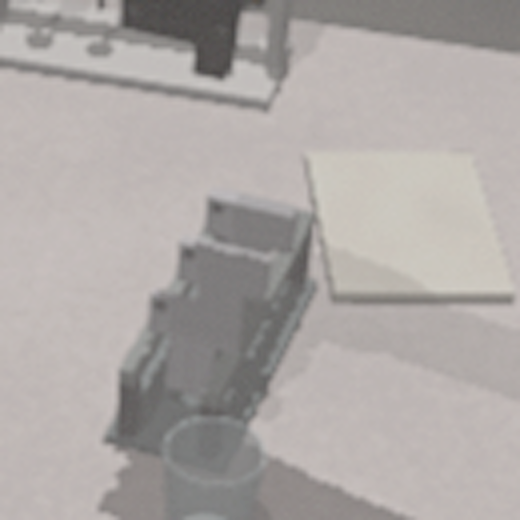

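The plates all still hang in place (crop (255,210), (235,255), (165,305)), and the gripper tip shows at crop (210,75). I'll compare the fingertip position seen with the one reported.

Run:
```python
from h import *
im,d,K,T=load("/tmp/side1.npz"); im2,d2,K2,T2=load("/tmp/top1.npz")
tip=[.4842,-.1719,.2704]; print("proj tip side",proj(tip,K,T).round(1),"top",proj(tip,K2,T2).round(1))
for n,(D,k,t) in {"side":(d,K,T),"top":(d2,K2,T2)}.items():
    b=cloud(D,k,t).reshape(-1,3)-[0,0,.0018]
    m=(abs(b[:,0]-.484)<.15)&(abs(b[:,1]+.172)<.2)&(b[:,2]>.2)&(b[:,2]<.42); g=b[m]
    for lo in np.arange(.2,.42,.02):
        k2=g[(g[:,2]>=lo)&(g[:,2]<lo+.02)]
        if len(k2)>5: print(n,round(lo,2),len(k2),k2.mean(0).round(3),k2.min(0).round(3)[:2],k2.max(0).round(3)[:2])
a=crop(im,240,430,30,170,4.2); cv2.imwrite("pics/s3.png",a)
```

```text
proj tip side [[320.6 128.3]] top [[403.6 233.4]]
side 0.3 58 [ 0.482 -0.167  0.311] [ 0.47  -0.181] [ 0.494 -0.161]
side 0.32 13 [ 0.483 -0.165  0.323] [ 0.472 -0.169] [ 0.494 -0.162]
side 0.36 116 [ 0.48  -0.115  0.376] [ 0.436 -0.255] [ 0.526 -0.08 ]
side 0.38 391 [ 0.467 -0.14   0.391] [ 0.435 -0.256] [ 0.527 -0.074]
side 0.4 608 [ 0.478 -0.128  0.412] [ 0.435 -0.266] [ 0.528 -0.073]
top 0.36 27 [ 0.445 -0.16   0.377] [ 0.44  -0.196] [ 0.461 -0.081]
top 0.38 562 [ 0.452 -0.157  0.389] [ 0.44  -0.221] [ 0.522 -0.075]
top 0.4 1767 [ 0.488 -0.097  0.412] [ 0.452 -0.173] [ 0.527 -0.073]
```

View pics/s3.png

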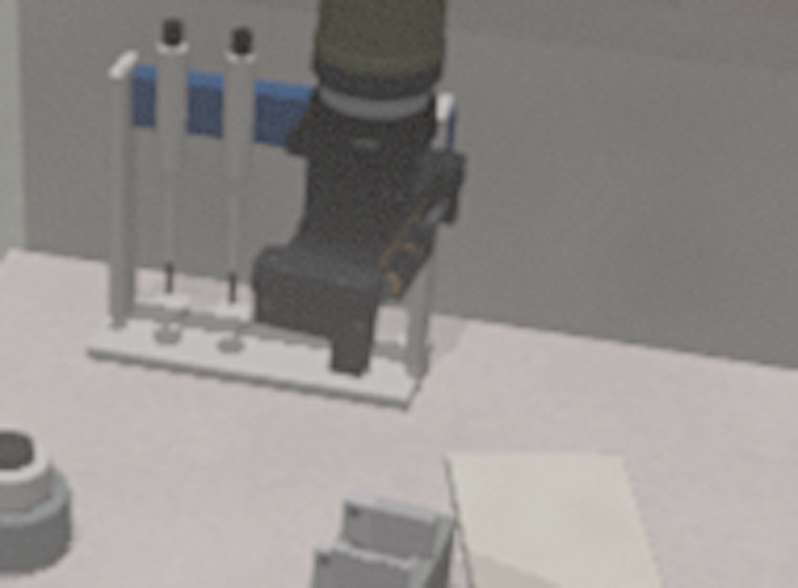

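Run:
```python
from h import *
im,d,K,T=load("/tmp/side1.npz")
for z in (.27,.29,.295,.3,.305,.31): print(z,proj([.484,-.165,z],K,T).round(1),proj([.484,-.172,z],K,T).round(1))
b=cloud(d,K,T)-[0,0,.0018]
for v in range(98,123): print(v,[(b[v,u]*1000).round().astype(int).tolist() if np.linalg.norm(b[v,u,:2]-[.484,-.172])<.1 else 0 for u in (321,324,327)])
```

```text
0.27 [[320.1 129.7]] [[320.6 128.4]]
0.29 [[320.6 123.3]] [[321.2 122. ]]
0.295 [[320.7 121.7]] [[321.3 120.4]]
0.3 [[320.8 120.1]] [[321.4 118.8]]
0.305 [[321.  118.5]] [[321.6 117.1]]
0.31 [[321.1 116.8]] [[321.7 115.5]]
98 [[471, -75, 413], [465, -79, 412], 0]
99 [[472, -78, 408], [464, -78, 410], [457, -76, 412]]
100 [[472, -79, 405], [464, -77, 407], [457, -77, 409]]
101 [[471, -78, 403], [464, -75, 406], 0]
102 [[471, -77, 401], [464, -76, 403], [457, -77, 403]]
103 [[472, -83, 395], [464, -78, 399], [456, -78, 400]]
104 [[472, -84, 392], [463, -78, 397], 0]
105 [[472, -84, 389], [464, -81, 392], [456, -78, 395]]
106 [[472, -85, 386], [464, -85, 387], [456, -78, 392]]
107 [[472, -85, 383], [464, -85, 384], [456, -80, 388]]
108 [[472, -87, 379], [464, -84, 382], [457, -85, 383]]
109 [[471, -86, 377], [464, -88, 377], [456, -83, 381]]
110 [[471, -86, 374], [464, -88, 375], [456, -82, 379]]
111 [[470, -83, 373], [463, -83, 374], [456, -84, 375]]
112 [[485, -163, 324], [477, -163, 325], [455, -82, 374]]
113 [[486, -170, 317], [477, -166, 320], [471, -179, 314]]
114 [[485, -164, 317], [477, -164, 319], [471, -180, 311]]
115 [[484, -161, 316], [477, -165, 315], [470, -175, 310]]
116 [[484, -162, 312], [476, -163, 313], [470, -177, 306]]
117 [[485, -168, 306], [476, -166, 309], [471, -181, 301]]
118 [[484, -163, 306], [476, -167, 305], 0]
119 [0, [475, -163, 304], 0]
120 [0, 0, 0]
121 [0, 0, 0]
122 [0, 0, 0]
```

The fingertips are really about 31 mm higher than reported (seen at z≈0.302, reported 0.270), while x and y agree within a few mm. I'll grip that much lower.

```bash
python3 -m inch '[[-2,0,-30,0,0,0],[-2,0,-80,0,0,0],[-2,0,-130,0,0,0],[-2,0,-170,0,0,0],[-2,0,-190,0,0,0],[-2,0,-205,0,0,0],[-2,0,-219,0,0,0],[-2,0,-219,0,0,0],[-2,0,-219,0,0,0]]' 40 30
python3 -m inch '[[0,0,0,0,0,0],[0,0,0,0,0,0],[0,0,0,0,0,0],[0,0,0,0,0,0],[0,0,0,0,0,0],[0,0,0,0,0,0]]' 0 30
```

```text
time: 4.75
position: [0.48, -0.1715, 0.0604]
tool_rot: [3.137, -0.168, 0.002]
ft_force: [0.5, 0.3, 0.3]
grip_width: 0.459
grip_force: 0.0
time: 5.5
position: [0.4794, -0.1714, 0.0599]
tool_rot: [3.137, -0.168, 0.0]
ft_force: [-0.3, -0.1, 0.9]
grip_width: 0.087
grip_force: 30.0
```

```bash
python3 -m inch '[[0,0,30,0,0,0],[0,0,90,0,0,0],[0,0,150,0,0,0],[10,50,165,0,-5,2],[30,100,165,0,-10,4],[50,160,165,0.3,-16,7],[65,220,165,0.4,-22,10],[80,280,165,0.4,-27,12],[88,329,165,0.47,-29.5,13.2],[88,329,165,0.47,-29.5,13.2],[88,329,165,0.47,-29.5,13.2],[88,329,165,0.47,-29.5,13.2],[88,329,165,0.47,-29.5,13.2],[88,329,165,0.47,-29.5,13.2]]'
cat > held.py <<'E'
from h import *
import sys
k=sys.argv[1]
from bench import ctrl
S=shoot("side",f"/tmp/s{k}.npz"); U=shoot("top",f"/tmp/t{k}.npz"); s=ctrl.get_state()
print("rep TCP",s["position"].round(4),"rep TCP in pocket mm",(dock().inv().apply(s["position"]-PO)*1000).round(1)); go(s["position"],dock()*DOWN)
M=dock().as_matrix()
for n,(im,d,K,T) in (("side",S),("top",U)):
    q=((cloud(d,K,T)-[0,0,.0018]-PO)@M*1000); 
    m=(abs(q[...,0])<50)&(abs(q[...,1])<60)&(q[...,2]>-5)&(q[...,2]<260)&(d>0)
    g=q[m]; 
    for lo in range(0,260,10):
        e=g[(g[:,2]>=lo)&(g[:,2]<lo+10)]
        if len(e)>6: print(n,lo,len(e),"x",np.percentile(e[:,0],[3,97]).round(1),"y",np.percentile(e[:,1],[3,50,97]).round(1))
    u,v=proj(PO+M@[0,0,.1],K,T)[0].astype(int); w=(70,65)
    c=crop(im,max(u-70,0),u+70,max(v-60,0),v+90,4)
    cv2.imwrite(f"pics/{n}{k}.png",c); print("crop origin",max(u-70,0),max(v-60,0))
E
python3 held.py a
```

```text
time: 7.25
position: [0.5675, 0.157, 0.2248]
tool_rot: [-2.999, -0.191, -0.787]
ft_force: [0.6, 0.3, -1.1]
grip_width: 0.091
grip_force: 30.0
rep TCP [0.5675 0.1574 0.2248] rep TCP in pocket mm [  3.9  -7.6 118.8]
shift mm [0.0, 0.0, 0.0] turn deg [-0.08, -0.58, -0.07] F [0.1, -1.6, -0.5] t 7.35 grip 7.4
side 0 74 x [-31.8  30.6] y [-58.2 -31.2  49. ]
side 10 7 x [-5.7  6.5] y [48.2 53.7 55.5]
side 20 38 x [-7.2  6.4] y [40.3 52.4 57.3]
side 80 21 x [-8.6 19.4] y [-10.3  -7.3  -4. ]
side 90 49 x [-11.1  22.1] y [-9.9 -6.3 -3.8]
side 100 49 x [-10.8  22.7] y [-10.1  -5.7  -3.6]
side 110 52 x [-12.4  22.6] y [-9.4 -6.4 -3.1]
side 120 48 x [-10.7  22.8] y [-8.8 -6.2 -3.8]
side 130 37 x [-22.6  39.8] y [-9.4 -5.8  2.8]
side 140 39 x [-2.4 40.1] y [-10.6  -6.3   4.9]
side 150 28 x [23.5 39.9] y [-8.7 -6.  -1.8]
side 160 41 x [23.  40.6] y [-12.5  -7.   -3.2]
side 210 34 x [24.4 41.3] y [-38.9 -17.7  27.1]
side 220 124 x [ 7.8 41.3] y [-46.6   0.4  36.5]
side 230 80 x [-32.7  40.2] y [-42.1   5.   27.4]
side 240 165 x [-19.9  29.6] y [-52.5  44.3  59.2]
side 250 165 x [-20.   29.7] y [-16.3  39.9  57.2]
crop origin 179 159
top 0 108 x [-25.3  31.7] y [-57.1 -31.8  46.5]
top 10 7 x [-2.6  6.6] y [41.7 42.9 52. ]
top 20 57 x [-7.9  7.3] y [42.6 49.8 56.8]
top 90 7 x [14.  23.7] y [-11.  -10.7  -7. ]
top 100 7 x [13.5 23.3] y [-11.  -10.9  -7.7]
top 110 7 x [16.4 23.7] y [-11.2 -10.9  -8.5]
top 130 10 x [14.  41.2] y [-11.1 -10.8   4. ]
top 140 17 x [23.4 41.4] y [-11.3 -10.9  -5.4]
top 150 15 x [30.2 41.4] y [-11.4 -10.8  -4. ]
top 160 50 x [11.1 41.1] y [-11.1  -6.8  -3.1]
top 170 16 x [11.2 34.7] y [-8.4 -0.2  7.1]
top 180 7 x [12.5 15.1] y [-2.7  1.5  4.5]
top 210 75 x [-14.4  42.3] y [-45.2 -26.3  28.7]
top 220 454 x [-5. 42.] y [-55.8  -7.4  56. ]
top 230 410 x [-29.4  40.9] y [-46.6 -31.5  26.8]
top 240 366 x [-19.4  31.4] y [-58.1 -30.1  58.7]
top 250 151 x [-18.9  30.7] y [-57.8 -18.4  57.4]
crop origin 143 129
```

View pics/sidea.png

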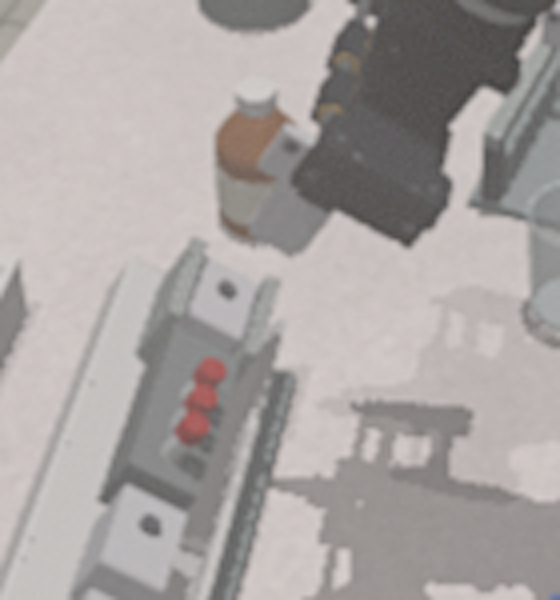

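Side view: the thin plate is in hand at crop (295,190), leaning with the slope, about 130 mm out along the pocket axis and 6 mm too far upslope. The reach error is along the tool axis, so the reported TCP z' + 15 mm gives the plate origin.

```bash
cat >> h.py <<'E'
def dp(x,y,z): print((x,y,z),"->",dock().apply([x,y,z]).round(1).tolist())
E
python3 -c "
from h import *
for d in ((-5.8,1,-70),(-5.8,1,-90),(-5.8,1,-105),(0,0,-10),(0,0,-20),(0,3,0),(0,0,80)): dp(*d)"
```

```text
(-5.8, 1, -70) -> [29.6, 4.8, -63.5]
(-5.8, 1, -90) -> [39.5, 6.1, -80.8]
(-5.8, 1, -105) -> [47.0, 7.0, -93.8]
(0, 0, -10) -> [5.0, 0.6, -8.7]
(0, 0, -20) -> [9.9, 1.3, -17.3]
(0, 3, 0) -> [-0.4, 3.0, 0.0]
(0, 0, 80) -> [-39.7, -5.1, 69.3]
```

```bash
python3 -m inch '[[15,3,-32,0,-0.6,0],[29.6,4.8,-63.5,0,-0.6,0],[29.6,4.8,-63.5,0,-0.6,0],[29.6,4.8,-63.5,0,-0.6,0],[29.6,4.8,-63.5,0,-0.6,0]]'
python3 held.py b | grep -v "side [012]..\|top [012].."; python3 -c "
import cv2,numpy as np
a=cv2.imread('pics/sideb.png');b=cv2.imread('pics/topb.png');cv2.imwrite('pics/bb.png',np.hstack([a[200:600,100:500],b[200:600,80:480]]))"
```

```text
time: 7.98
position: [0.5977, 0.1627, 0.1631]
tool_rot: [-2.995, -0.193, -0.807]
ft_force: [0.3, -0.4, -1.4]
grip_width: 0.09
grip_force: 30.0
rep TCP [0.5975 0.1626 0.1628] rep TCP in pocket mm [-0.8 -6.2 49.9]
shift mm [0.0, 0.0, 0.0] turn deg [-0.04, 0.16, -0.1] F [0.5, 0.1, -1.4] t 8.07 grip 8.0
side 30 45 x [-16.1  18.6] y [-7.2 -4.  -2. ]
side 40 47 x [-15.9  18.9] y [-8.9 -4.2 -2.2]
side 50 38 x [-16.5  18.8] y [-7.4 -4.6 -1.4]
side 60 18 x [16.6 35.3] y [-9.6 -4.8 -2.4]
side 70 25 x [17.2 35.4] y [-7.7 -4.6 -1. ]
side 80 30 x [16.7 35.7] y [-12.8  -4.4  -1.4]
side 90 37 x [17.6 34.7] y [-12.4  -5.1  -1.9]
crop origin 179 159
top 60 11 x [ 9.2 36.7] y [-9.7 -7.8  6.1]
top 70 11 x [20.1 36.9] y [-9.8 -9.1 -3.7]
top 80 11 x [23.7 36.6] y [-9.8 -9.4 -2.1]
top 90 34 x [ 7.  36.6] y [-9.6 -4.6  1.4]
crop origin 143 129
```

View pics/bb.png

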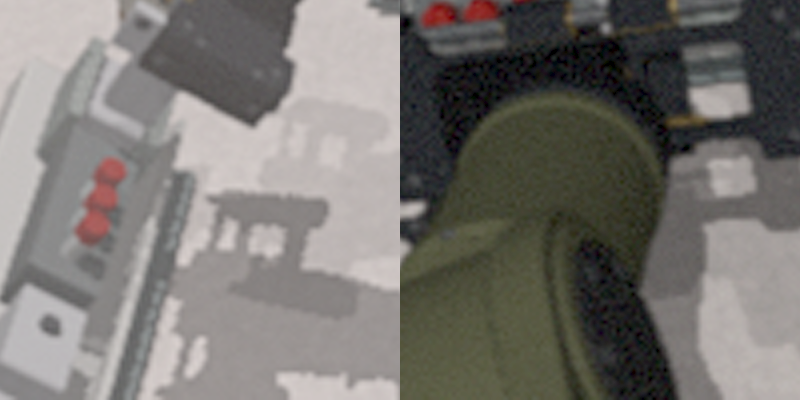

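Both views (side: plate at (140,75), entering between the lips) show the thin plate about 1 mm upslope and centred on the gap in y. Next I'll slide it in and feel.

```bash
python3 -c "
from h import *
for d in ((-1.2,-.5,-15),(-1.2,-.5,-28),(-1.2,-.5,-40)): dp(*d)"
python3 -m inch '[[3.5,0.2,-7,0,0,0],[6.5,0.3,-13.6,0,0,0],[9.5,0.7,-19,0,0,0],[12.9,1.1,-24.8,0,0,0],[12.9,1.1,-24.8,0,0,0]]'
```

```text
(-1.2, -0.5, -15) -> [6.5, 0.3, -13.6]
(-1.2, -0.5, -28) -> [12.9, 1.2, -24.8]
(-1.2, -0.5, -40) -> [18.9, 1.9, -35.2]
time: 8.7
position: [0.6096, 0.1637, 0.1355]
tool_rot: [-2.995, -0.193, -0.801]
ft_force: [0.1, -0.1, -0.5]
grip_width: 0.089
grip_force: 30.0
```

```bash
python3 -m inch '[[3.7,0.5,-6.5,0,0,0],[7.4,1,-13,0,0,0],[7.4,1,-13,0,0,0],[7.4,1,-13,0,0,0]]'
python3 -m inch '[[-0.2,1.5,0,0,0,0],[-0.4,3,0,0,0,0],[-0.4,3,0,0,0,0]]'
python3 -m inch '[[0.3,-2,0,0,0,0],[0.7,-6,0,0,0,0],[0.7,-6,0,0,0,0],[0.7,-6,0,0,0,0]]'
python3 -m inch '[[-0.4,3,0,0,0,0],[-0.4,3,0,0,0,0]]'
python3 -c "
from h import *
from bench import ctrl
s=ctrl.get_state();print((dock().inv().apply(s['position']-PO)*1000).round(1)+[0,0,15])"
```

```text
time: 9.2
position: [0.6173, 0.1648, 0.1238]
tool_rot: [-2.995, -0.193, -0.804]
ft_force: [-0.5, 0.5, -0.2]
grip_width: 0.089
grip_force: 30.0
time: 9.57
position: [0.6171, 0.1671, 0.1238]
tool_rot: [-2.996, -0.193, -0.804]
ft_force: [-0.4, -2.2, -0.5]
grip_width: 0.087
grip_force: 30.0
time: 10.07
position: [0.6175, 0.1617, 0.1234]
tool_rot: [-2.995, -0.193, -0.803]
ft_force: [-0.6, 0.6, -1.0]
grip_width: 0.09
grip_force: 30.0
time: 10.32
position: [0.6171, 0.1653, 0.1236]
tool_rot: [-2.995, -0.194, -0.803]
ft_force: [0.3, 0.1, -0.4]
grip_width: 0.084
grip_force: 30.0
[-3.2 -6.  21. ]
```

The thin plate has more than 5 mm of play, so it is too thin. I'll withdraw it and hang it back.

```bash
python3 -m inch '[[-15,-2,26,0,0,0],[-30,-4,52,0,0,0],[-50,-6.4,87,0,0,0],[-60,-8,104,0,0,0],[-60,-8,104,0,0,0]]'
python3 -c "
from h import *
go([.4794,-.1714,.225],STAND*DOWN)"
```

```text
time: 10.95
position: [0.5578, 0.157, 0.2295]
tool_rot: [-2.995, -0.194, -0.809]
ft_force: [0.9, -0.5, -0.8]
grip_width: 0.091
grip_force: 30.0
shift mm [-78.4, -328.4, -4.5] turn deg [-0.34, 30.31, -13.21] F [0.9, -0.5, -0.8] t 10.95 grip 7.9
```

```bash
python3 -m inch '[[-10,-50,0,0,5,-2],[-25,-100,0,0,10,-4],[-40,-160,0,0,16,-7],[-55,-220,0,-0.2,22,-10],[-70,-280,-4,-0.3,28,-12],[-78.4,-328.4,-4.5,-0.34,30.3,-13.2],[-78.4,-328.4,-4.5,-0.34,30.3,-13.2],[-78.4,-328.4,-4.5,-0.34,30.3,-13.2],[-78.4,-328.4,-4.5,-0.34,30.3,-13.2],[-78.4,-328.4,-4.5,-0.34,30.3,-13.2]]'
python3 -c "
from h import *
go([.4794,-.1714,.0605],STAND*DOWN)"
```

```text
time: 12.2
position: [0.479, -0.1706, 0.2231]
tool_rot: [-3.136, 0.165, 0.005]
ft_force: [-0.5, 0.4, -0.8]
grip_width: 0.088
grip_force: 30.0
shift mm [0.4, -0.8, -162.6] turn deg [-0.05, -0.18, -0.07] F [-0.5, 0.4, -0.8] t 12.2 grip 7.6
```

```bash
python3 -m inch '[[0,-0.8,-40,0,0,0],[0,-0.8,-90,0,0,0],[0,-0.8,-130,0,0,0],[0,-0.8,-150,0,0,0],[0,-0.8,-158,0,0,0],[0,-0.8,-162,0,0,0],[0,-0.8,-162,0,0,0],[0,-0.8,-162,0,0,0]]'
python3 -m inch '[[0,0,0,0,0,0],[0,0,0,0,0,0],[0,0,0,0,0,0],[0,0,0,0,0,0]]' 40 30
python3 -m inch '[[0,0,30,0,0,0],[0,0,70,0,0,0],[-7,-70,70,0,0,0],[-7,-70,70,0,0,0],[-7,-70,70,0,0,0]]'
python3 - <<'E'
from h import *
S=shoot("side","/tmp/sc.npz"); b=cloud(*S[1:]).reshape(-1,3)-[0,0,.0018]
q=STAND.inv().apply(b-[.474,-.2415,0])*1000
h=q[(abs(q[:,0])<45)&(abs(q[:,1])<125)&(q[:,2]>101)&(q[:,2]<111)]
for c in (70,0,-70):
    k=h[abs(h[:,1]-c)<25]; print(c,len(k),np.percentile(k,[3,50,97],axis=0).round(1).tolist() if len(k) else "")
go([.475,-.2432,.0605],STAND*DOWN)
E
```

```text
time: 13.2
position: [0.4795, -0.1728, 0.0619]
tool_rot: [-3.137, 0.169, 0.003]
ft_force: [-0.0, 0.6, -1.0]
grip_width: 0.089
grip_force: 30.0
time: 13.7
position: [0.4788, -0.1726, 0.061]
tool_rot: [-3.136, 0.168, 0.005]
ft_force: [-0.7, 0.6, 0.9]
grip_width: 0.425
grip_force: 0.0
time: 14.32
position: [0.4713, -0.243, 0.1306]
tool_rot: [-3.135, 0.172, 0.006]
ft_force: [0.1, 0.8, 0.3]
grip_width: 0.457
grip_force: 0.0
70 84 [[-33.8, 62.2, 101.3], [-3.5, 68.8, 106.6], [33.5, 74.1, 110.2]]
0 95 [[-32.6, -10.9, 101.4], [-0.0, 0.2, 107.7], [33.8, 5.8, 110.7]]
-70 64 [[-33.1, -83.0, 102.0], [-13.9, -67.0, 107.2], [34.4, -60.2, 110.8]]
shift mm [3.3, -1.5, -70.1] turn deg [-0.15, -0.23, 0.04] F [0.8, 1.5, 0.2] t 14.38 grip 40.2
```

The thin plate hangs again. Next I'll grip the medium plate.

```bash
python3 -m inch '[[3.3,-1,-30,0,0,0],[3.3,-1,-60,0,0,0],[3.3,-1,-70,0,0,0],[3.3,-1,-70,0,0,0],[3.3,-1,-70,0,0,0]]'
python3 -m inch '[[0,0,0,0,0,0],[0,0,0,0,0,0],[0,0,0,0,0,0],[0,0,0,0,0,0],[0,0,0,0,0,0]]' 0 30
python3 -m inch '[[0,0,30,0,0,0],[0,0,90,0,0,0],[0,0,150,0,0,0],[0,0,165,0,0,0],[0,0,165,0,0,0]]'
python3 -c "
from h import *
p,r=pocket(-1,-7,99) # rep TCP z' = 117
go(p,r)"
```

```text
time: 15.0
position: [0.4761, -0.2436, 0.0622]
tool_rot: [-3.137, 0.168, 0.003]
ft_force: [0.6, 1.1, 0.3]
grip_width: 0.459
grip_force: 0.0
time: 15.62
position: [0.4751, -0.2437, 0.0611]
tool_rot: [-3.136, 0.168, 0.005]
ft_force: [-0.3, -0.7, 1.0]
grip_width: 0.139
grip_force: 30.0
time: 16.25
position: [0.4753, -0.2437, 0.2263]
tool_rot: [-3.137, 0.169, 0.004]
ft_force: [0.7, -0.3, -1.9]
grip_width: 0.139
grip_force: 30.0
shift mm [88.8, 401.2, -5.5] turn deg [0.28, -30.21, 13.14] F [0.7, -0.3, -1.9] t 16.25 grip 12.1
```

```bash
python3 -m inch '[[0,50,0,0,0,0],[0,90,0,0,0,0],[10,140,0,0,-5,2],[25,190,0,0,-10,4],[40,240,0,0,-16,7],[60,300,0,0.2,-22,10],[75,360,0,0.3,-28,12],[88.8,401,-5,0.28,-30.2,13.1],[88.8,401,-5,0.28,-30.2,13.1],[88.8,401,-5,0.28,-30.2,13.1],[88.8,401,-5,0.28,-30.2,13.1],[88.8,401,-5,0.28,-30.2,13.1]]'
python3 held.py c | grep -v "side 2..\|top 2.."
```

```text
time: 17.75
position: [0.564, 0.1561, 0.2207]
tool_rot: [-2.998, -0.187, -0.8]
ft_force: [0.1, 1.1, -1.3]
grip_width: 0.133
grip_force: 30.0
rep TCP [0.564  0.1567 0.221 ] rep TCP in pocket mm [ -1.1  -7.8 117.2]
shift mm [0.0, 0.0, 0.0] turn deg [-0.04, -0.08, 0.08] F [-0.7, -0.7, 0.2] t 17.85 grip 12.1
side 0 76 x [-30.2  30.3] y [-58.8 -30.1  50.5]
side 10 10 x [-6.2  5.4] y [49.6 53.5 55.1]
side 80 34 x [-15.9  15.9] y [-8.7 -5.3 -3.4]
side 90 53 x [-17.6  16.4] y [-8.4 -4.7 -1.5]
side 100 48 x [-18.   16.3] y [-14.7  -4.7  -0.5]
side 110 49 x [-17.9  16.6] y [-8.2 -4.5 -1.6]
side 120 49 x [-17.5  16.9] y [-7.5 -4.6 -1.7]
side 130 53 x [-31.3  32.8] y [-8.8 -4.5  5.6]
side 140 33 x [-8.4 33.6] y [-12.1  -3.9   5.3]
side 150 29 x [17.1 33.5] y [-12.5  -4.9  -2.2]
side 160 41 x [17.1 33.6] y [-16.7  -7.2  -2.8]
crop origin 179 159
top 0 134 x [-30.9  31.2] y [-59.  -31.6  47.4]
top 80 7 x [ 2.4 17.1] y [-13.3 -12.8  -8.8]
top 90 7 x [ 5.7 17.2] y [-13.6 -13.3  -9.5]
top 100 10 x [ 9.3 17.2] y [-13.6 -13.1 -10.4]
top 130 18 x [ 8.5 34.7] y [-13.6 -10.2   6.4]
top 140 22 x [19.4 34.4] y [-13.6 -13.   -2.5]
top 150 16 x [22.7 34.5] y [-13.7 -11.6  -1.9]
top 160 82 x [ 2.9 34. ] y [-13.2  -6.   -1. ]
top 170 10 x [6.3 9. ] y [-1.   1.8  7.9]
top 180 10 x [7.5 9.6] y [0.4 4.9 8. ]
crop origin 143 129
```

```bash
python3 -c "
from h import *
for d in ((.5,.9,-50),(.5,.9,-86),(0,0,-6),(0,0,-12)): dp(*d)"
python3 -m inch '[[12,2.4,-21,0,0,0],[25.1,4.2,-43,0,0,0],[36,5.6,-62,0,0,0],[42.9,6.5,-74.2,0,0,0],[42.9,6.5,-74.2,0,0,0],[42.9,6.5,-74.2,0,0,0]]'
python3 -c "
from h import *
from bench import ctrl
s=ctrl.get_state();print((dock().inv().apply(s['position']-PO)*1000).round(1)+[0,0,14])"
python3 -m inch '[[1.5,0.2,-2.6,0,0,0],[3,0.4,-5.2,0,0,0],[4.5,0.6,-7.8,0,0,0],[6,0.7,-10.4,0,0,0]]'
```

```text
(0.5, 0.9, -50) -> [25.1, 4.1, -43.1]
(0.5, 0.9, -86) -> [43.0, 6.4, -74.2]
(0, 0, -6) -> [3.0, 0.4, -5.2]
(0, 0, -12) -> [6.0, 0.8, -10.4]
time: 18.6
position: [0.607, 0.1638, 0.1474]
tool_rot: [-2.997, -0.19, -0.802]
ft_force: [-0.7, 0.5, -1.4]
grip_width: 0.138
grip_force: 30.0
[-0.2 -6.2 45.7]
time: 19.1
position: [0.6129, 0.1645, 0.1362]
tool_rot: [-2.997, -0.191, -0.801]
ft_force: [-0.2, -1.2, -1.5]
grip_width: 0.136
grip_force: 30.0
```

```bash
python3 -m inch '[[1.6,-0.3,-2.6,0,0,0],[3.1,-0.1,-5.2,0,0,0],[4.6,0.1,-7.8,0,0,0],[6.1,0.3,-10.4,0,0,0],[6.1,0.3,-10.4,0,0,0]]'
python3 -c "
from h import *
from bench import ctrl
s=ctrl.get_state();print((dock().inv().apply(s['position']-PO)*1000).round(1)+[0,0,14],dock().inv().apply(s['ft_force']).round(1));dp(0,0,-10);dp(0,0,-20)"
```

```text
time: 19.73
position: [0.6188, 0.1649, 0.1256]
tool_rot: [-2.997, -0.191, -0.8]
ft_force: [-0.1, -1.1, -1.4]
grip_width: 0.132
grip_force: 30.0
[-0.8 -6.6 21. ] [-0.9 -1.1 -1.1]
(0, 0, -10) -> [5.0, 0.6, -8.7]
(0, 0, -20) -> [9.9, 1.3, -17.3]
```

```bash
python3 -m inch '[[0.2,-1.5,0,0,0,0],[0.4,-3,0,0,0,0],[0.4,-3,0,0,0,0]]'
python3 -m inch '[[-0.5,4,0,0,0,0],[-0.6,5,0,0,0,0],[-0.6,5,0,0,0,0]]'
python3 -m inch '[[0.2,-2,0,0,0,0],[0.2,-2,0,0,0,0]]'
```

```text
time: 20.1
position: [0.6192, 0.1629, 0.1261]
tool_rot: [-2.996, -0.192, -0.801]
ft_force: [0.5, 3.8, -2.4]
grip_width: 0.136
grip_force: 30.0
time: 20.48
position: [0.6189, 0.1653, 0.126]
tool_rot: [-2.999, -0.189, -0.801]
ft_force: [-1.2, -4.1, 0.2]
grip_width: 0.135
grip_force: 30.0
time: 20.72
position: [0.6189, 0.1651, 0.126]
tool_rot: [-2.997, -0.191, -0.801]
ft_force: [-0.2, -0.1, -0.2]
grip_width: 0.134
grip_force: 30.0
```

The medium plate enters and is stopped on both sides within about 2.4 mm, so it is the one that just fits. I'll push it home.

```bash
python3 -m inch '[[2,-0.5,-3.5,0,0,0],[4,-0.3,-7,0,0,0],[6,0,-10.4,0,0,0],[8,0.2,-13.9,0,0,0],[8.9,0.3,-15.6,0,0,0],[8.9,0.3,-15.6,0,0,0]]'
python3 -c "
from h import *
from bench import ctrl
s=ctrl.get_state();print((dock().inv().apply(s['position']-PO)*1000).round(1)+[0,0,14],dock().inv().apply(s['ft_force']).round(1))"
```

```text
time: 21.48
position: [0.6277, 0.1654, 0.1102]
tool_rot: [-2.997, -0.191, -0.8]
ft_force: [-0.7, 0.1, -0.5]
grip_width: 0.135
grip_force: 30.0
[-0.8 -7.3  3.1] [-0.9  0.2 -0.1]
```

```bash
python3 -m inch '[[0.5,0,-0.9,0,0,0],[1,0.1,-1.7,0,0,0],[1.5,0.2,-2.6,0,0,0],[1.5,0.2,-2.6,0,0,0]]'
python3 -m inch '[[0.5,0,-0.9,0,0,0],[1,0.1,-1.7,0,0,0],[1.5,0.2,-2.6,0,0,0],[1.5,0.2,-2.6,0,0,0]]'
python3 -c "
from h import *
from bench import ctrl
s=ctrl.get_state();print((dock().inv().apply(s['position']-PO)*1000).round(1)+[0,0,14],dock().inv().apply(s['ft_force']).round(1))"
```

```text
time: 21.98
position: [0.6293, 0.1654, 0.1077]
tool_rot: [-2.997, -0.191, -0.801]
ft_force: [-0.5, 0.1, -0.4]
grip_width: 0.135
grip_force: 30.0
time: 22.48
position: [0.6299, 0.1654, 0.1072]
tool_rot: [-3.002, -0.192, -0.801]
ft_force: [-28.6, -7.1, 29.9]
grip_width: 0.135
grip_force: 30.0
[-0.4 -7.5 -0.6] [-10.4  -3.5  40.5]
```

It is seated, with about 40 N on the lips. I'll ease off, release and retreat.

```bash
python3 -m inch '[[-1,-0.1,1.8,0,0,0],[-1,-0.1,1.8,0,0,0]]'
python3 -m inch '[[0,0,0,0,0,0],[0,0,0,0,0,0],[0,0,0,0,0,0]]' 26 30
python3 -m inch '[[-10,-1.3,17.3,0,0,0],[-25,-3.2,43,0,0,0],[-50,-6.4,86.6,0,0,0],[-70,-30,120,0,0,0],[-90,-90,140,0,0,0],[-110,-150,140,0,0,0],[-130,-210,140,0,0,0],[-150,-270,140,0,0,0],[-170,-330,140,0,0,0],[-190,-390,140,0,0,0],[-210,-450,140,0,0,0],[-230,-500,140,0,0,0],[-230,-500,140,0,0,0],[-230,-500,140,0,0,0]]'
python3 - <<'E'
from h import *
M=dock().as_matrix()
for n in ("side","top"):
    S=shoot(n,f"/tmp/{n}z.npz"); b=cloud(*S[1:]).reshape(-1,3)-[0,0,.0018]
    q=(b-PO)@M*1000
    h=q[(abs(q[:,0])<45)&(abs(q[:,1]+7)<15)&(q[:,2]>8)&(q[:,2]<60)]
    print(n,"head",len(h),np.percentile(h,[3,50,97],axis=0).round(1).tolist())
    q=STAND.inv().apply(b-[.474,-.2415,0])*1000; h=q[(abs(q[:,0])<45)&(abs(q[:,1])<125)&(q[:,2]>98)&(q[:,2]<115)]
    for c in (70,0,-70):
        k=h[abs(h[:,1]-c)<25]; print(c,len(k),np.percentile(k,[3,50,97],axis=0).round(1).tolist() if len(k) else "")
    if n=="side": s=S[0]
    else: t=S[0]
cv2.imwrite("pics/final.png",np.hstack([crop(s,160,360,130,330,2),crop(t,190,390,130,330,2)]))
E
```

```text
time: 22.72
position: [0.6301, 0.1657, 0.1075]
tool_rot: [-2.997, -0.191, -0.802]
ft_force: [-4.9, -1.7, 7.1]
grip_width: 0.135
grip_force: 30.0
time: 23.1
position: [0.6298, 0.1655, 0.1068]
tool_rot: [-2.997, -0.19, -0.801]
ft_force: [-0.2, -0.1, 0.2]
grip_width: 0.29
grip_force: 0.0
time: 24.85
position: [0.3974, -0.3389, 0.2472]
tool_rot: [-3.0, -0.182, -0.802]
ft_force: [0.6, 0.0, 0.1]
grip_width: 0.3
grip_force: 0.0
side head 318 [[-33.3, -15.4, 9.1], [0.0, -4.2, 26.9], [33.7, -0.3, 35.9]]
70 104 [[-33.1, 62.5, 98.5], [-0.8, 70.0, 106.9], [31.9, 74.9, 111.0]]
0 0 
-70 126 [[-32.6, -80.9, 98.9], [1.8, -67.4, 107.3], [34.9, -60.2, 112.2]]
top head 267 [[-32.9, -12.9, 12.4], [3.7, -8.2, 33.3], [34.8, -1.0, 36.6]]
70 167 [[-33.3, 65.7, 99.9], [-0.1, 70.6, 108.5], [32.0, 73.8, 111.7]]
0 0 
-70 331 [[-31.7, -78.2, 99.8], [1.3, -68.6, 108.6], [34.2, -62.1, 111.4]]
```

View pics/final.png

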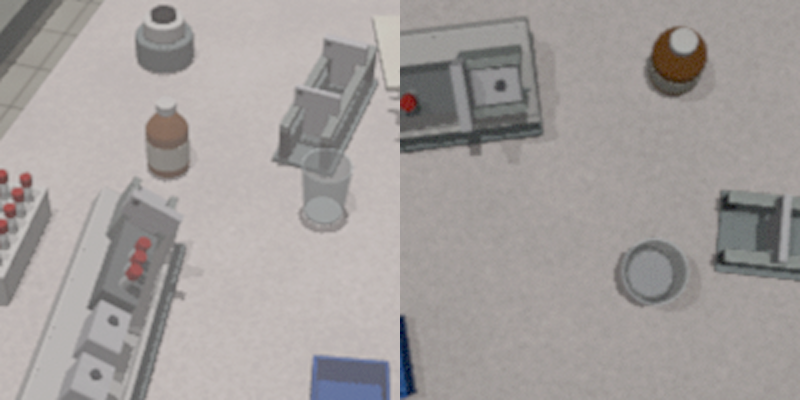

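The final view shows the medium plate home in the gap (side (150,210), top (458,95)), with its head top at z'≈34 as expected. Thin and thick hang on the rails, and the bottle and beaker are where they were. I'll hand in.

```bash
python3 -c "
from bench import ctrl
print(ctrl.close_job())"
```

```text
the job is handed in; nothing more can be done
None
```

The medium (12 mm) plate is the one that just fits: it is home in the gap and released, thin and thick hang on the stand, the bottle and beaker look unmoved, and the job is handed in, though the judge returned no verdict.

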